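# Box the reject and hold the cover for the screws

### The job

Of the three loquats on the low grey inspection rail, put the one that carries a round paper sticker into the open reject box; set it in, do not drop it from above, and leave the other two and everything else in place. Then pick up the box's cover plate by its rib handle and hold it level and still about 2 cm above the box, not touching it, each of its four screw holes directly over the matching threaded hole (the closer pair over the closer pair), so that I can start the screws. Finish while still holding the plate there: do not put it down or let go.

Things in the scene. Friction and masses are not known exactly. Their poses are not given: they have to be found in the camera images.
- reject: the reject loquat: 68 mm long, 39 mm wide, 39 mm high, about 60 g, with a round white paper sticker 20 mm across on its top; lies in one of the rail's three places. Origin: centre of its underside (its middle is 20 mm higher); y axis along its length, z up; grasp it across its x axis
- fruit_a: a good loquat, 65 mm long, 40 mm wide, 39 mm high, WITHOUT a sticker, lying in the rail's cradles; leave it. Origin: centre of its underside; y axis along its length, z up
- fruit_b: a good loquat, 66 mm long, 39 mm wide, 40 mm high, WITHOUT a sticker, lying in the rail's cradles; leave it. Origin: centre of its underside; y axis along its length, z up
- rail: fixed inspection rail: grey plastic board 250 x 80 x 6 mm (x long), with three fruit places at x = -82, 0 and +82 mm on it, the fruit lying along x between two black ribs (44 mm long, at y = -16 and +16 mm, tops 10 mm above the table). Origin: centre of its underside, on the table; z up
- box: fixed open box of grey plastic, 176 (x) x 150 (y) x 50 mm high, walls and floor 5 mm. Four steel blocks inside (24 x 22 mm, tops flush with the rim) carry 6 mm threaded holes: two at x +70, y +57 and -57 mm; two closer together at x -70, y +35 and -35 mm. Its middle is clear over 116 mm in x and 140 mm in y. Origin: centre of its underside, on the table; z up
- cover: loose dark metal plate 176 (x) x 150 (y) x 4 mm, 0.2 to 0.35 kg, flat on the table, handle up; four 10 mm screw holes in the pattern of the box (closer pair at -x). Black rib handle in its middle, 66 mm long (x), 16 mm thick (y), top 44 mm above the underside; 26 mm wide below 8 mm. Origin: centre of its underside; z up. Starts within 40 degrees of the box's heading
- grip (a point): point on the cover plate's rib handle to grasp, in its middle, 34 mm above the plate's underside
- hole0 (a point): screw hole 0 of the cover plate, centre, at the underside; belongs over thread0
- hole1 (a point): screw hole 1 of the cover plate, centre, at the underside; belongs over thread1
- hole2 (a point): screw hole 2 of the cover plate, centre, at the underside; belongs over thread2
- hole3 (a point): screw hole 3 of the cover plate, centre, at the underside; belongs over thread3
- thread0 (a point): threaded hole 0 of the box, centre, at the block's top, 50 mm above the table
- thread1 (a point): threaded hole 1 of the box, centre, at the block's top, 50 mm above the table
- thread2 (a point): threaded hole 2 of the box, centre, at the block's top, 50 mm above the table
- thread3 (a point): threaded hole 3 of the box, centre, at the block's top, 50 mm above the table
- label_roll: bystander: white sticker roll lying flat, 53 mm across, 29 mm high; origin: centre of its underside
Not all that is in view belongs to the job. What is shaped like the reject but black is not meant.

How it is judged:
On the way:
1. the loquat with the sticker lies released in the box (x of reject in the frame of box between -0.065 and 0.065 m and y of reject in the frame of box between -0.06 and 0.06 m and z of reject in the frame of box between -0.005 and 0.045 m and contact force between the fingers and reject below 0.05 N and contact force between reject and box above 0.1 N and linear speed of reject below 0.05 m/s), for 0.2 s.
At the end, for the whole second after the job is handed in: Stickered loquat at rest in the box, released. Cover held by the fingers, still, level within 7 degrees, touching nothing else, every hole 8 to 35 mm above the rim and within 5 mm sideways of its threaded hole. Other fruit and sticker roll within 30 mm of their places (x of reject in the frame of box between -0.065 and 0.065 m and y of reject in the frame of box between -0.06 and 0.06 m and z of reject in the frame of box between -0.005 and 0.045 m and contact force between each of the fingers, cover and reject below 0.05 N and linear speed of reject below 0.03 m/s and horizontal distance between hole0 and thread0 below 0.005 m and horizontal distance between hole1 and thread1 below 0.005 m and horizontal distance between hole2 and thread2 below 0.005 m and horizontal distance between hole3 and thread3 below 0.005 m and z of hole0 in the frame of box between 0.058 and 0.085 m and z of hole1 in the frame of box between 0.058 and 0.085 m and z of hole2 in the frame of box between 0.058 and 0.085 m and z of hole3 in the frame of box between 0.058 and 0.085 m and angle between cover's own z axis and vertical below 0.12 rad and contact force between the fingers and cover above 1 N and contact force between cover and box below 0.05 N and linear speed of cover below 0.02 m/s and distance of each of fruit_a, fruit_b, label_roll from where it was at the start of the episode below 0.03 m); the arm keeps its last pose, push and grip.
It fails at once if the stickered loquat falls freely from more than about 5 cm (linear speed of reject above 1 m/s and contact force between the fingers and reject below 0.05 N).
It fails at once if the cover plate is set or pressed on the box (over 2 N) (contact force between cover and box above 2 N).
It fails at once if another loquat or the sticker roll is moved by over 30 mm (distance of any of fruit_a, fruit_b, label_roll from where it was at the start of the episode above 0.03 m).
It also fails if it takes over 42 s, if anything falls off the work surface, if the arm or the gripper's body presses on something with over 40 N, if the wrist force passes 120 N, or if a joint passes its speed limit or range.

### The arm

A 7-joint arm with a two-finger parallel gripper is mounted at the origin on a cart in front of the work surface, level with it; the furniture and walls round the work are solid. World frame = base frame: x ahead of the robot, y to its left, z up, the work surface at z = 0. Lengths are in m, angles in rad, forces in N, time in s.
With the tool pointing down it reaches from about 0.425 to 0.925 m from the base axis. Payload 6.8 kg.
Tool frame: the origin (TCP) lies midway between the tips of the shut fingers; the grasp point (between the pads) lies r.grip_point_offset behind it (r.grip_point_offset is the distance from the TCP to the grasp point, in m); z points along the fingers, y is the direction in which the jaws open and shut (so a half turn about z gives the same grasp; the last joint's range is limited). The gripper opens to 85 mm and grips with 20 to 120 N. Pads are 22 mm wide; open, the fingers measure 114 mm over their backs; the gripper's body (76 mm by 85 mm) begins 54 mm behind the grasp point. The pads swing forward as they close: fully open they stand 13 mm farther back than shut.
Start: joints at [1.185, 0.477, 0.022, 1.555, -0.011, 1.109, -0.083], TCP at [0.185, -0.649, 0.231] pointing down, gripper open.
Joint ranges: [-2.96, 2.96], [-0.34, 2.1], [-1.41, 1.46], [0.24, 2.44], [-1.37, 4.51], [0.17, 1.92], [-2.96, 2.96]. Speed limits (rad/s): [2.39, 2.39, 3.14, 3.14, 3.14, 3.14, 3.14].

### API

Orientations are given as a rotation vector (axis times angle).
In Python, from bench import r gives the robot as it stands. The module is installed in compiled form; this text tells all that it offers.
- The arm moves only by the tool play_rows, never from a script. Its argument "deltas" is a list of rows, each a list of 3 entries, a list of its own where there are three numbers: the finger opening in mm, from 0 to 85.4, then the shift along the tool's x, y, z in mm, then the turn, a rotation vector about the tool's x, y, z in rad. A call has 1 to 8 rows; each row is the pose to reach, as a shift and turn from the pose measured when the call began, along the tool's axes at that moment; what a row does not reach only later rows make up. A row lasts 1/8 s, in which the tool goes at most 62.5 mm and 10.7 degrees, less where a joint would pass 70% of its speed; a pose out of reach is approached as far as the arm can. A call with a gripper value outside its range is refused whole. The fingers move at their own pace and stop on an object; "squeeze" is the grip in N (left out, the last holds). Time passes only in rows, so rows that repeat a pose let the fingers close. It gives the time, the measured TCP pose, the force and the opening at its end, in the units of the state.
- r.get_obs(): the state, without advancing time (a new reading comes with each control period).
- r.grab_frame(name): name is "scene" or "top" or "wrist"; returns (picture, depth): 400x640x3 uint8, red, green, blue; 400x640 float32, m along the optical axis (not along the pixel's ray), 0 where there is no reading.
- r.camera_model(name): a dict with "mtx" (3x3 intrinsics, pixels), "rvec" (rotation vector, rad) and "tvec" (3), from world to camera coordinates, as OpenCV has them; the wrist camera has in their place "T_tool_cam" (4x4, takes a point from camera to tool coordinates, whose origin is the TCP and whose axes are the flange's). Camera axes: x right, y down, z forward; pixel columns grow to the right and rows downward; lengths in m; the calibration is good to about 2 mm. A picture is of the moment at which its call begins: read the wrist's pose just before it. camera_model takes no time and is no camera call.
- r.hand_in(): hands the job in, once; it reports no verdict.
The state is a dict: "clock": time; "joints": joint angles; "qvel": joint speeds; "tau": joint torques, N m; "tcp_pos": TCP position; "orientation": TCP orientation; "contact_force": force on the tool from outside, world axes, zero at the start; "moment": the same for the moment, N m; "grip_width": finger opening in m.
Only numpy, scipy, OpenCV 4.12 (cv2) and the standard library are available. Lean on these libraries where they do the work, as an engineer would, in place of code of your own. Each camera call takes 0.05 s, during which the arm holds its last target. There are 200 camera calls.

## Working session

There is one attempt and no reset: what is moved stays moved. The work goes in short steps, Python scripts to look and compute and a tool call to move; the robot and the scene stay as the last step left them, time stands still between calls to the robot, and variables do not carry over. Pictures are saved under pics/ and viewed, about 8 in all and at most 12, crops included, and the job is handed in when it is done.

Besides the shell and the picture viewer there is one more tool, called after ">>>" in YAML: its name, and indented under it one key for each argument. play_rows: Moves the arm, as the interface text tells. Its arguments: {"type":"object","properties":{"deltas":{"type":"array"},"squeeze":{"type":"number"}},"required":["deltas"]}

```bash
mkdir -p pics
cat > h.py <<'E'
import numpy as np, cv2
from scipy.spatial.transform import Rotation as R
from bench import r
def pose():
    o=r.get_obs(); T=np.eye(4); T[:3,:3]=R.from_rotvec(o["orientation"]).as_matrix(); T[:3,3]=o["tcp_pos"]; return T,o
def camT(name,T=None):
    m=r.camera_model(name)
    if "T_tool_cam" in m: return np.array(m["mtx"]),T@np.array(m["T_tool_cam"])
    C=np.eye(4); C[:3,:3]=R.from_rotvec(np.ravel(m["rvec"])).as_matrix(); C[:3,3]=np.ravel(m["tvec"])
    return np.array(m["mtx"]),np.linalg.inv(C)
def grab(name,fn=None):
    T,o=pose(); K,C=camT(name,T); im,d=r.grab_frame(name)
    if fn: cv2.imwrite("pics/"+fn,im[:,:,::-1]); np.savez("pics/"+fn[:-4]+".npz",im=im,d=d,K=K,C=C)
    return im,d,K,C
def cloud(d,K,C):
    v,u=np.mgrid[:d.shape[0],:d.shape[1]]
    P=np.stack([(u-K[0,2])/K[0,0]*d,(v-K[1,2])/K[1,1]*d,d],-1)
    W=P@C[:3,:3].T+C[:3,3]; W[d==0]=np.nan; return W
def onz(u,v,z,K,C):
    ray=C[:3,:3]@np.array([(u-K[0,2])/K[0,0],(v-K[1,2])/K[1,1],1]); return C[:3,3]+ray*(z-C[2,3])/ray[2]
E
python3 - <<'E'
from h import *
a=grab("top","top0.png"); b=grab("scene","scene0.png")
T,o=pose(); print(T,o["clock"],r.grip_point_offset)
for n in("top","scene"): print(n,camT(n))
print(r.camera_model("wrist"))
E
```

```text
[[ 9.61661331e-01  2.74239248e-01 -5.65227709e-04  1.84964203e-01]
 [ 2.74239804e-01 -9.61660099e-01  1.54394626e-03 -6.48616353e-01]
 [-1.20146275e-04 -1.63976135e-03 -9.99998648e-01  2.30414660e-01]
 [ 0.00000000e+00  0.00000000e+00  0.00000000e+00  1.00000000e+00]] 0.1 0.0187
top (array([[425.28233871,   0.        , 325.39051997],
       [  0.        , 425.28233871, 198.43860302],
       [  0.        ,   0.        ,   1.        ]]), array([[-0.02452284, -0.99654304,  0.07937629,  0.41668183],
       [-0.9996104 ,  0.02338457, -0.01523821,  0.0207662 ],
       [ 0.01332935, -0.07971905, -0.99672825,  1.41968028],
       [ 0.        ,  0.        ,  0.        ,  1.        ]]))
scene (array([[509.0562989 ,   0.        , 315.40105954],
       [  0.        , 509.0562989 , 197.31788038],
       [  0.        ,   0.        ,   1.        ]]), array([[-0.77547691, -0.4343322 ,  0.45824787, -0.13418638],
       [-0.63134794,  0.54027262, -0.55633199,  0.79916639],
       [-0.00594588, -0.72073645, -0.69318368,  1.03418566],
       [ 0.        ,  0.        ,  0.        ,  1.        ]]))
{'mtx': array([[296.91200122,   0.        , 319.813433  ],
       [  0.        , 296.91200122, 198.34834581],
       [  0.        ,   0.        ,   1.        ]]), 'T_tool_cam': array([[ 1.45443985e-05, -9.66009590e-01, -2.58506233e-01,
         6.54641340e-02],
       [ 9.99999790e-01, -1.53564203e-04,  6.30115899e-04,
        -7.61973151e-04],
       [-6.48395305e-04, -2.58506188e-01,  9.66009384e-01,
        -1.41570042e-01],
       [ 0.00000000e+00,  0.00000000e+00,  0.00000000e+00,
         1.00000000e+00]])}
```

View pics/top0.png

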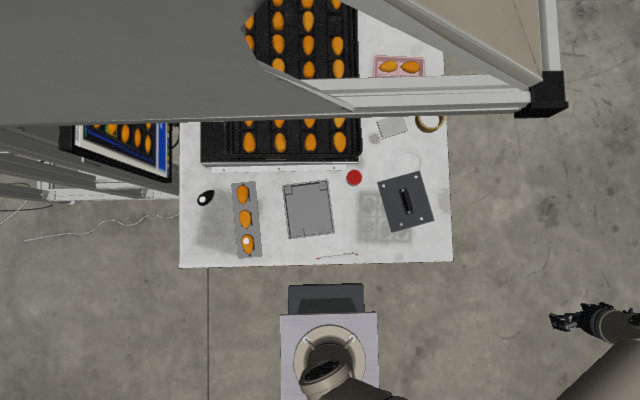

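View pics/scene0.png

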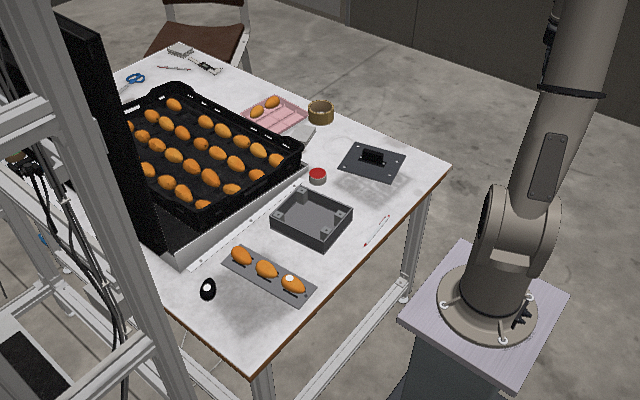

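The top view shows the sticker at about (247,241) on the rail's near fruit, the box at (308,209), and the cover at (405,201). The scene view agrees, with the black decoy at (207,288). Next I measure from depth.

```bash
python3 - <<'E'
from h import *
for n in("top","scene"):
    f=np.load(f"pics/{n}0.npz"); im,d,K,C=f["im"],f["d"],f["K"],f["C"]; W=cloud(d,K,C)
    pts={"top":dict(sticker=(247,241),f2=(245,218),f3=(243,194),box=(310,212),table=(300,255),cover=(390,195),handle=(405,200),white=(390,127),roll=(430,122),beam=(450,95),beam2=(300,115),red=(354,177)),
     "scene":dict(sticker=(290,278),box=(310,218),cover=(355,165),table=(250,340),red=(317,175),roll=(320,108))}[n]
    for k,(u,v) in pts.items(): print(n,k,W[v,u].round(4))
    if n=="top":
        X,Y,Z=W[...,0],W[...,1],W[...,2]
        g=lambda m,s:print(s,m.sum(),W[m].mean(0).round(4),W[m].min(0).round(3),W[m].max(0).round(3))
        # rim of box
        roi=np.zeros(d.shape,bool); roi[170:245,275:342]=1
        m=roi&(Z>.035)&(Z<.065); g(m,"rim")
        print("boxrect",cv2.minAreaRect(W[m][:,:2].astype(np.float32)))
        hs=im.max(-1)
        roi[:]=0; roi[165:240,370:440]=1
        m=roi&(hs<90)&(np.isfinite(Z)); m2=roi&(Z>.03)&(Z<.06); g(m2,"handle")
        m=cv2.morphologyEx(m.astype(np.uint8),cv2.MORPH_OPEN,np.ones((3,3)))>0; g(m,"cov")
        print("covrect",cv2.minAreaRect(W[m][:,:2].astype(np.float32)))
        print("hrect",cv2.minAreaRect(W[m2][:,:2].astype(np.float32)))
        roi[:]=0; roi[175:265,225:268]=1
        m=roi&(im[...,0]>170)&(im[...,2]<80)&(Z>.015); 
        k,l,s,c=cv2.connectedComponentsWithStats(m.astype(np.uint8))
        for i in range(1,k):
            if s[i,4]>20: g(l==i,"fruit%d"%i); print(cv2.minAreaRect(W[l==i][:,:2].astype(np.float32)))
        roi[:]=0; roi[150:400,180:450]=1
        m=(Z>.1); print("high stuff:")
        for z0 in(.1,.3,.5,.7,.9):
            q=W[m&(Z>z0)&(Z<z0+.2)&(X<.9)&(X>.15)]; 
            if len(q):print(z0,len(q),q.min(0).round(2),q.max(0).round(2))
E
python3 -c "
import cv2;a=cv2.imread('pics/top0.png')[100:275,180:460];cv2.imwrite('pics/c1.png',cv2.resize(a,None,fx=2.85,fy=2.85,interpolation=2))"
```

```text
top sticker [0.395  0.2554 0.0405]
top f2 [0.4691 0.2607 0.0432]
top f3 [0.5467 0.2657 0.0468]
top box [0.4852 0.0514 0.0062]
top table [ 0.3436  0.088  -0.005 ]
top cover [ 0.5358 -0.2174  0.0047]
top handle [ 0.5156 -0.2605  0.0367]
top white [ 0.7633 -0.2231  0.0204]
top roll [ 0.783  -0.3642 -0.0009]
top beam [ 0.6029 -0.165   0.8434]
top beam2 [0.5884 0.0455 0.8095]
top red [ 0.5961 -0.0965  0.0294]
rim 553 [0.4961 0.0588 0.0488] [ 0.401 -0.026  0.035] [0.589 0.139 0.058]
boxrect ((0.49402883648872375, 0.05707627534866333), (0.17623063921928406, 0.15009213984012604), 6.039299488067627)
handle 112 [ 0.5136 -0.2669  0.0423] [ 0.482 -0.282  0.03 ] [ 0.545 -0.253  0.05 ]
cov 2184 [ 0.5138 -0.2664  0.0061] [ 0.415 -0.357 -0.005] [ 0.612 -0.178  0.05 ]
covrect ((0.5142437219619751, -0.2674369513988495), (0.17289668321609497, 0.14885684847831726), 14.383933067321777)
hrect ((0.513908326625824, -0.26806846261024475), (0.06459119915962219, 0.017461637035012245), 12.646949768066406)
fruit1 123 [0.5475 0.2709 0.0394] [0.519 0.257 0.026] [0.574 0.285 0.051]
((0.5463522672653198, 0.270791113
[... 197 characters left out ...]
5199688300490379, 0.029388094320893288), 0.10392394661903381)
fruit3 94 [0.3826 0.2549 0.0383] [0.356 0.243 0.026] [0.411 0.273 0.049]
((0.3835534155368805, 0.2580433189868927), (0.030096646398305893, 0.05510498583316803), 88.6453857421875)
high stuff:
0.1 2629 [ 0.15 -0.72  0.1 ] [0.77 0.85 0.3 ]
0.3 4427 [ 0.15 -0.71  0.3 ] [0.72 0.84 0.5 ]
0.5 5985 [ 0.15 -0.64  0.5 ] [0.66 0.66 0.7 ]
0.7 20476 [ 0.57 -0.33  0.7 ] [0.74 0.54 0.9 ]
0.9 30320 [ 0.58 -0.24  0.9 ] [0.71 0.41 1.1 ]
scene sticker [0.3896 0.2618 0.0466]
scene box [0.5065 0.0459 0.003 ]
scene cover [ 0.5434 -0.2195  0.0025]
scene table [0.3696 0.4252 0.001 ]
scene red [ 0.5905 -0.089   0.0245]
scene roll [ 0.8166 -0.3848  0.0125]
```

View pics/c1.png

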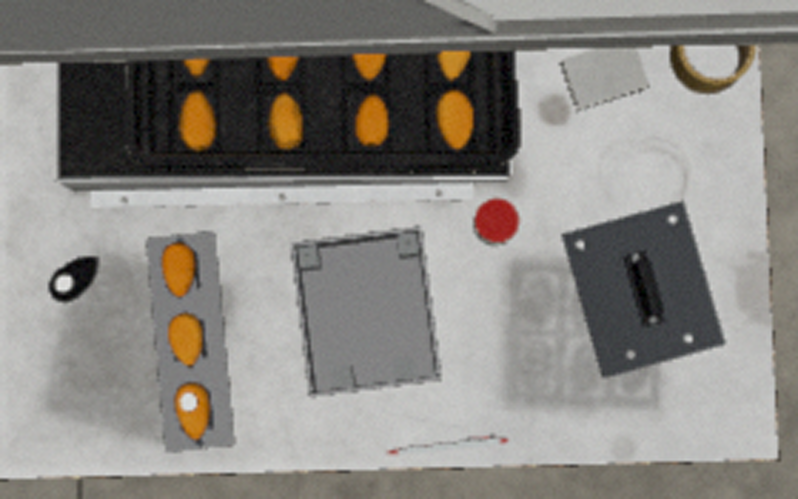

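The crop shows the wide hole pair farther from the robot on both parts: box blocks at crop (309,258) and (407,243), cover holes at (580,244) and (673,219). So headings are about +6° for the box and +14° for the cover. The red disc beside the box is 29 mm high, so it is treated as the roll and left alone. I go via the cover towards the stickered fruit.

```bash
cat >> h.py <<'E'
def plan(*wps):
    "wps: (x,y,z,yaw_deg); prints tool-frame shift mm, turn rad from the present pose"
    T,o=pose()
    x=T[:3,0]; print("now",T[:3,3].round(4),"yaw",np.degrees(np.arctan2(x[1],x[0])).round(2),"tilt",np.degrees(np.arccos(-T[2,2])).round(2),"F",np.round(o["contact_force"],1),"w",o["grip_width"],"t",o["clock"])
    for X,Y,Z,a in wps:
        c,s=np.cos(np.radians(a)),np.sin(np.radians(a)); M=np.array([[c,s,0],[s,-c,0],[0,0,-1]])
        print((T[:3,:3].T@(np.array([X,Y,Z])-T[:3,3])*1000).round(1).tolist(),R.from_matrix(T[:3,:3].T@M).as_rotvec().round(4).tolist())
E
python3 - <<'E'
from h import *
plan((.46,-.27,.25,14),(.45,-.1,.25,10),(.42,.1,.25,6),(.385,.25,.25,6))
E
```

```text
now [ 0.185  -0.6486  0.2304] yaw 15.92 tilt 0.09 F [-0.3 -0.   0. ] w 0.08535442373109181 t 0.1
[368.3, -288.7, -19.2] [-0.0016, 0.0001, 0.0335]
[405.3, -454.9, -18.9] [-0.0016, 0.0002, 0.1033]
[431.3, -655.5, -18.6] [-0.0016, 0.0003, 0.1731]
[438.8, -809.3, -18.3] [-0.0016, 0.0003, 0.1731]
```

>>> play_rows:
  deltas:
    - [85,[48,-36,-6],[0,0,0]]
    - [85,[96,-73,-10],[0,0,0.01]]
    - [85,[144,-110,-15],[0,0,0.015]]
    - [85,[192,-147,-19],[0,0,0.02]]
    - [85,[240,-184,-19],[0,0,0.025]]
    - [85,[288,-221,-19],[0,0,0.03]]
    - [85,[335,-258,-19],[0,0,0.033]]
    - [85,[368,-288,-19],[0,0,0.033]]

```text
clock: 1.1
tcp_pos: [0.4612, -0.268, 0.2497]
orientation: [-3.115, -0.387, 0.0]
contact_force: [-0.4, 0.3, -0.6]
grip_width: 0.085
```

Run:
```python
from h import *
grab("wrist","w_cov0.png")
plan((.46,-.27,.25,14),(.45,-.1,.25,10),(.42,.1,.25,6),(.40,.25,.25,6))
```

```text
now [ 0.4645 -0.2621  0.2498] yaw 14.57 tilt 0.3 F [ 2.1  4.3 -0.6] w 0.08506820422428744 t 1.15
[-6.4, 6.5, -0.2] [-0.0046, -0.0026, 0.0099]
[26.7, -160.5, 0.6] [-0.0047, -0.0024, 0.0797]
[48.0, -361.6, 1.6] [-0.0048, -0.0023, 0.1496]
[66.4, -511.8, 2.3] [-0.0048, -0.0023, 0.1496]
```

View pics/w_cov0.png

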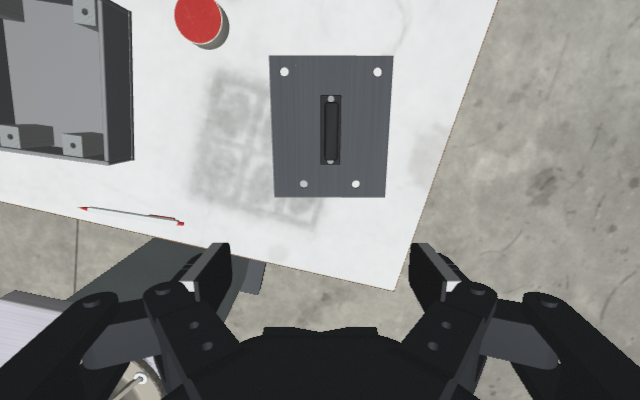

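The wrist view confirms that the cover's closer hole pair (304,184)/(356,184) is on the robot side and the wide pair (284,72)/(377,72) is on the far side. The box is the same way round. On to the fruit.

>>> play_rows:
  deltas:
    - [85,[13,-60,0],[0,0,0.03]]
    - [85,[23,-120,0],[0,0,0.06]]
    - [85,[32,-180,0],[0,0,0.08]]
    - [85,[39,-240,0],[-0.003,0,0.1]]
    - [85,[44,-300,1],[-0.004,0,0.13]]
    - [85,[48,-360,1],[-0.004,-0.002,0.15]]
    - [85,[55,-420,2],[-0.004,-0.002,0.15]]
    - [85,[62,-480,30],[-0.004,-0.002,0.15]]

```text
clock: 2.15
tcp_pos: [0.4051, 0.2169, 0.2251]
orientation: [-3.135, -0.163, -0.007]
contact_force: [0.3, -0.2, 0.2]
grip_width: 0.0848
```

Run:
```python
from h import *
plan((.385,.258,.19,6))
```

```text
now [0.4051 0.2169 0.2251] yaw 5.94 tilt 0.29 F [ 0.3 -0.2  0.2] w 0.08477940743833806 t 2.15
[-15.9, -42.9, 35.1] [-0.0021, -0.0046, -0.0011]
```

>>> play_rows:
  deltas:
    - [85,[-8,-30,18],[-0.002,-0.0045,-0.001]]
    - [85,[-16,-43,35],[-0.002,-0.0045,-0.001]]
    - [85,[-16,-43,35],[-0.002,-0.0045,-0.001]]
    - [85,[-16,-43,35],[-0.002,-0.0045,-0.001]]
    - [85,[-16,-43,35],[-0.002,-0.0045,-0.001]]

```text
clock: 2.78
tcp_pos: [0.3859, 0.2574, 0.1908]
orientation: [-3.137, -0.161, -0.002]
contact_force: [-0.0, -0.3, 0.2]
grip_width: 0.0852
```

Run:
```python
from h import *
im,d,K,C=grab("wrist","w_fr.png"); W=cloud(d,K,C); Z=W[...,2]
plan()
X,Y=W[...,0],W[...,1]
near=(abs(X-.385)<.05)&(abs(Y-.258)<.035)
m=near&(Z>.02)&(Z<.06)
print("fruit",m.sum(),cv2.minAreaRect(W[m][:,:2].astype(np.float32)),np.nanmax(Z[m]).round(4))
for z in(.026,.03,.034):
    q=W[near&(abs(Z-z)<.003)]; print(z,len(q),q.min(0).round(4),q.max(0).round(4))
w=near&(im.min(-1)>170)&(Z>.03); print("sticker",W[w].mean(0).round(4),np.argwhere(w).mean(0))
t=near&(Z<.012); print("rail z",np.nanmedian(Z[t]))
```

```text
now [0.3858 0.2574 0.1908] yaw 5.89 tilt 0.07 F [-0.3  1.2 -0.5] w 0.08485799109986904 t 2.825
fruit 1752 ((0.39238306879997253, 0.2595229744911194), (0.08382056653499603, 0.03787267580628395), 6.768692493438721) 0.0462
0.026 118 [0.3513 0.2399 0.0238] [0.4177 0.2788 0.029 ]
0.03 306 [0.3543 0.2403 0.027 ] [0.4174 0.2788 0.033 ]
0.034 510 [0.3587 0.2415 0.031 ] [0.4174 0.2782 0.037 ]
sticker [0.3955 0.2602 0.0441] [177.27759197 318.55183946]
rail z 0.0049550002642100854
```

View pics/w_fr.png

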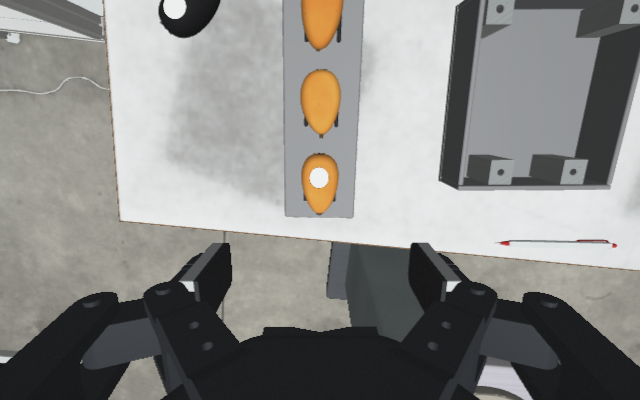

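The wrist view shows the stickered fruit at (320,180), lying on the rail, 66 x 38 mm with its top at 46 mm, which fits the given sizes. Descend to it.

Run:
```python
from h import *
plan((.391,.2597,.05,6.3),(.391,.2597,.008,6.3))
```

```text
now [0.3858 0.2574 0.1908] yaw 5.89 tilt 0.07 F [-0.3  1.2 -0.5] w 0.08485799109986904 t 2.825
[5.2, -1.7, 140.8] [-0.0002, -0.0013, -0.0071]
[5.2, -1.7, 182.8] [-0.0002, -0.0013, -0.0071]
```

>>> play_rows:
  deltas:
    - [85,[3,-1,50],[0,-0.001,-0.007]]
    - [85,[5,-1.7,100],[0,-0.001,-0.007]]
    - [85,[5,-1.7,140],[0,-0.001,-0.007]]
    - [85,[5,-1.7,165],[0,-0.001,-0.007]]
    - [85,[5,-1.7,182],[0,-0.001,-0.007]]
    - [85,[5,-1.7,182.5],[0,-0.001,-0.007]]
    - [85,[5,-1.7,182.5],[0,-0.001,-0.007]]

```text
clock: 3.7
tcp_pos: [0.3915, 0.2601, 0.0091]
orientation: [-3.136, -0.172, -0.003]
contact_force: [0.1, 0.5, 0.4]
grip_width: 0.0854
```

>>> play_rows:
  squeeze: 20
  deltas:
    - [20,[0,0,0],[0,0,0]]
    - [20,[0,0,0],[0,0,0]]
    - [20,[0,0,0],[0,0,0]]
    - [20,[0,0,0],[0,0,0]]
    - [20,[0,0,0],[0,0,0]]
    - [20,[0,0,0],[0,0,0]]

```text
clock: 4.45
tcp_pos: [0.392, 0.2603, 0.0097]
orientation: [-3.136, -0.172, -0.004]
contact_force: [-1.0, -0.9, 6.1]
grip_width: 0.0372
```

Run:
```python
from h import *
plan((.391,.2597,.13,6.3),(.44,.16,.14,6.2),(.494,.057,.12,6),(.494,.057,.0105,6))
```

```text
now [0.392  0.2603 0.0097] yaw 6.27 tilt 0.17 F [-1.  -0.9  6.1] w 0.0372427774528909 t 4.45
[-0.7, 0.4, -120.3] [-0.0009, -0.0027, -0.0005]
[37.1, 104.8, -130.3] [-0.0009, -0.0027, 0.0013]
[79.5, 213.1, -110.3] [-0.0009, -0.0027, 0.0048]
[79.2, 213.2, -0.8] [-0.0009, -0.0027, 0.0048]
```

>>> play_rows:
  deltas:
    - [20,[0,0,-15],[0,0,0]]
    - [20,[0,0,-50],[0,0,0]]
    - [20,[0,0,-90],[0,0,0]]
    - [20,[0,0,-120],[0,0,0]]
    - [20,[10,30,-130],[0,-0.002,0]]
    - [20,[28,75,-130],[0,-0.002,0]]
    - [20,[45,120,-130],[0,-0.002,0]]
    - [20,[60,160,-125],[0,-0.002,0.002]]

```text
clock: 5.45
tcp_pos: [0.4696, 0.1061, 0.1358]
orientation: [-3.136, -0.168, -0.003]
contact_force: [0.8, 0.1, -0.2]
grip_width: 0.038
```

Run:
```python
from h import *
f=np.load("pics/w_fr.npz"); W=cloud(f["d"],f["K"],f["C"])
m=(W[...,2]>.042)&(W[...,2]<.056)&(W[...,1]<.2); print(cv2.minAreaRect(W[m][:,:2].astype(np.float32)),np.nanmedian(W[m][:,2]))
plan((.494,.057,.12,6),(.494,.057,.0105,6))
```

```text
((0.4882808327674866, 0.05822717770934105), (0.16575974225997925, 0.15173345804214478), 6.0487847328186035) 0.048486442131291385
now [0.4696 0.1061 0.1358] yaw 6.13 tilt 0.13 F [ 0.8  0.1 -0.2] w 0.03801447402323333 t 5.45
[19.0, 51.5, 15.8] [-0.001, -0.0021, 0.0023]
[18.8, 51.6, 125.3] [-0.001, -0.0021, 0.0023]
```

>>> play_rows:
  deltas:
    - [20,[10,28,8],[-0.001,-0.002,0.002]]
    - [20,[19,51.5,16],[-0.001,-0.002,0.002]]
    - [20,[19,51.5,30],[-0.001,-0.002,0.002]]
    - [20,[19,51.5,65],[-0.001,-0.002,0.002]]
    - [20,[19,51.5,95],[-0.001,-0.002,0.002]]
    - [20,[19,51.5,115],[-0.001,-0.002,0.002]]
    - [20,[19,51.5,125],[-0.001,-0.002,0.002]]
    - [20,[19,51.5,125.5],[-0.001,-0.002,0.002]]

```text
clock: 6.45
tcp_pos: [0.4936, 0.0579, 0.0101]
orientation: [-3.137, -0.167, 0.001]
contact_force: [-0.4, -0.7, -1.3]
grip_width: 0.0372
```

>>> play_rows:
  deltas:
    - [20,[0,0,0],[0,0,0]]
    - [20,[0,0,0],[0,0,0]]

```text
clock: 6.7
tcp_pos: [0.4941, 0.0581, 0.0108]
orientation: [-3.137, -0.167, -0.001]
contact_force: [0.5, 0.2, -0.9]
grip_width: 0.0374
```

>>> play_rows:
  deltas:
    - [20,[0,0,2],[0,0,0]]
    - [20,[0,0,3],[0,0,0]]
    - [20,[0,0,3],[0,0,0]]

```text
clock: 7.08
tcp_pos: [0.4948, 0.0582, 0.0086]
orientation: [-3.137, -0.167, -0.003]
contact_force: [-1.1, -0.6, 8.8]
grip_width: 0.0372
```

Touching the floor (8.8 N). Open moderately, then rise.

>>> play_rows:
  deltas:
    - [62,[0,0,0],[0,0,0]]
    - [62,[0,0,0],[0,0,0]]
    - [62,[0,0,0],[0,0,0]]
    - [62,[0,0,0],[0,0,0]]
    - [62,[0,0,-40],[0,0,0]]
    - [62,[0,0,-90],[0,0,0]]
    - [62,[0,0,-150],[0,0,0]]
    - [62,[0,0,-210],[0,0,0]]

```text
clock: 8.07
tcp_pos: [0.4939, 0.058, 0.2203]
orientation: [-3.137, -0.167, -0.002]
contact_force: [1.7, -0.4, 0.2]
grip_width: 0.0619
```

>>> play_rows:
  deltas:
    - [85,[-30,0,-30],[0,0,0]]
    - [85,[-40,0,-30],[0,0,0]]
    - [85,[-40,0,-30],[0,0,0]]
    - [85,[-40,0,-30],[0,0,0]]
    - [85,[-40,0,-30],[0,0,0]]

```text
clock: 8.7
tcp_pos: [0.4542, 0.0538, 0.2493]
orientation: [-3.136, -0.167, 0.001]
contact_force: [-0.2, 0.4, 1.0]
grip_width: 0.0847
```

Run:
```python
from h import *
im,d,K,C=grab("wrist","w_box.png"); plan()
```

```text
now [0.4542 0.0538 0.2494] yaw 6.1 tilt 0.06 F [-0.5 -0.5 -0.9] w 0.08504933040665721 t 8.75
```

View pics/w_box.png

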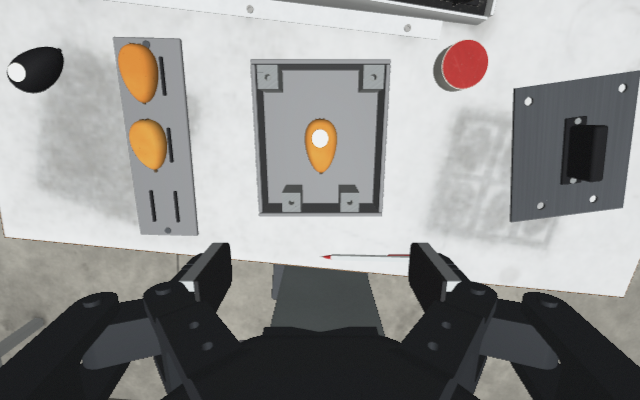

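The loquat lies in the middle of the box at (320,145), sticker up, with the gripper clear. Thread holes are near (267,77), (374,76), (292,202) and (349,202). Fit the box pose from these.

```bash
cat >> h.py <<'E'
PAT=np.array([[.07,.057],[.07,-.057],[-.07,-.035],[-.07,.035]])
def blob(g,u,v,dark,h=7):
    p=g[v-h:v+h+1,u-h:u+h+1].astype(float); w=(np.median(p)-p) if dark else (p-np.median(p))
    w=np.clip(w-.4*w.max(),0,None); k,l=cv2.connectedComponents((w>0).astype(np.uint8)); i=l[np.unravel_index(w.argmax(),w.shape)]; w=w*(l==i)
    yy,xx=np.mgrid[v-h:v+h+1,u-h:u+h+1]; return (w*xx).sum()/w.sum(),(w*yy).sum()/w.sum()
def fit(im,K,C,px,z,dark,h=7):
    "px order: far-left(+y), far-right, near-right, near-left"
    g=cv2.cvtColor(im,cv2.COLOR_RGB2GRAY); uv=[blob(g,*p,dark,h) for p in px]
    P=np.array([onz(*q,z,K,C)[:2] for q in uv]); a,b=PAT-PAT.mean(0),P-P.mean(0)
    th=np.arctan2((a[:,0]*b[:,1]-a[:,1]*b[:,0]).sum(),(a*b).sum()); Q=np.array([[np.cos(th),-np.sin(th)],[np.sin(th),np.cos(th)]])
    t=P.mean(0)-Q@PAT.mean(0); print("uv",np.round(uv,1).tolist()); print("center",t.round(4),"yaw",np.degrees(th).round(2),"resid mm",((P-PAT@Q.T-t)*1000).round(1).tolist()); return t,th
E
python3 - <<'E'
from h import *
f=np.load("pics/w_box.npz"); fit(f["im"],f["K"],f["C"],[(267,77),(374,76),(349,202),(292,202)],.05,True,4)
plan((.46,-.1,.25,10),(.475,-.271,.25,14))
E
```

```text
uv [[266.2, 76.0], [374.4, 76.1], [349.5, 202.4], [290.8, 202.5]]
center [0.4932 0.0583] yaw 6.08 resid mm [[0.2, 0.9], [0.3, -0.9], [-0.2, -0.0], [-0.4, -0.0]]
now [0.4542 0.0538 0.2494] yaw 6.1 tilt 0.06 F [-0.5 -0.5 -0.9] w 0.08504933040665721 t 8.75
[-10.6, 153.6, -0.7] [-0.001, 0.0002, -0.0681]
[-13.8, 325.2, -0.9] [-0.001, 0.0001, -0.1379]
```

>>> play_rows:
  deltas:
    - [85,[-3,58,0],[0,0,-0.025]]
    - [85,[-6,118,0],[0,0,-0.05]]
    - [85,[-10,178,0],[0,0,-0.08]]
    - [85,[-12,238,0],[0,0,-0.11]]
    - [85,[-13,298,0],[0,0,-0.138]]
    - [85,[-14,330,0],[0,0,-0.138]]
    - [85,[-14,330,0],[0,0,-0.138]]
    - [85,[-14,330,0],[0,0,-0.138]]

```text
clock: 9.75
tcp_pos: [0.4755, -0.2748, 0.2485]
orientation: [-3.116, -0.384, 0.001]
contact_force: [0.3, 0.9, 0.1]
grip_width: 0.0846
```

>>> play_rows:
  deltas:
    - [85,[0,0,0],[0,0,0]]
    - [85,[0,0,0],[0,0,0]]

```text
clock: 10.0
tcp_pos: [0.4758, -0.2736, 0.2486]
orientation: [-3.115, -0.387, 0.001]
contact_force: [0.1, 0.5, 0.8]
grip_width: 0.0848
```

Run:
```python
from h import *
im,d,K,C=grab("wrist","w_cov.png"); plan()
# predicted hole pixels from rough pose
th=np.radians(14.4); Q=np.array([[np.cos(th),-np.sin(th)],[np.sin(th),np.cos(th)]])
px=[]
for p in PAT@Q.T+[.5142,-.2674]:
    c=C[:3,:3].T@(np.r_[p,.004]-C[:3,3]); px.append((int(round(K[0,0]*c[0]/c[2]+K[0,2])),int(round(K[1,1]*c[1]/c[2]+K[1,2]))))
print(px); t,th=fit(im,K,C,px,.003,False,8)
W=cloud(d,K,C); m=(W[...,2]>.035)&(W[...,2]<.055)&(np.hypot(W[...,0]-t[0],W[...,1]-t[1])<.06)
print("handle",cv2.minAreaRect(W[m][:,:2].astype(np.float32)),np.nanmedian(W[m][:,2]))
plan((*t,.08,np.degrees(th)),(*t,.0155,np.degrees(th)))
```

```text
now [ 0.4757 -0.2739  0.2486] yaw 14.14 tilt 0.14 F [-1.1 -0.  -0.2] w 0.08509111543782663 t 10.05
[(276, 82), (370, 82), (349, 193), (297, 194)]
uv [[276.8, 82.4], [369.5, 82.5], [348.5, 192.9], [296.9, 192.7]]
center [ 0.5142 -0.2669] yaw 14.04 resid mm [[-0.4, -0.5], [-0.6, 0.2], [0.4, 0.4], [0.6, -0.2]]
handle ((0.5139451622962952, -0.2665903568267822), (0.0640510767698288, 0.01601160317659378), 13.946063995361328) 0.04284484535197752
now [ 0.4757 -0.2739  0.2486] yaw 14.14 tilt 0.14 F [-1.1 -0.  -0.2] w 0.08509111543782663 t 10.05
[39.1, 3.0, 168.6] [-0.0023, 0.0005, 0.0017]
[39.2, 3.1, 233.1] [-0.0023, 0.0005, 0.0017]
```

>>> play_rows:
  deltas:
    - [85,[15,1,60],[-0.002,0,0.002]]
    - [85,[30,2,118],[-0.002,0,0.002]]
    - [85,[39,3,165],[-0.002,0,0.002]]
    - [85,[39,3,200],[-0.002,0,0.002]]
    - [85,[39,3,225],[-0.002,0,0.002]]
    - [85,[39,3,233],[-0.002,0,0.002]]
    - [85,[39,3,233],[-0.002,0,0.002]]
    - [85,[39,3,233],[-0.002,0,0.002]]

```text
clock: 11.05
tcp_pos: [0.515, -0.2671, 0.0169]
orientation: [3.117, 0.383, 0.002]
contact_force: [0.3, -0.6, 1.0]
grip_width: 0.085
```

>>> play_rows:
  squeeze: 60
  deltas:
    - [5,[0,0,0],[0,0,0]]
    - [5,[0,0,0],[0,0,0]]
    - [5,[0,0,0],[0,0,0]]
    - [5,[0,0,0],[0,0,0]]
    - [5,[0,0,0],[0,0,0]]
    - [5,[0,0,0],[0,0,0]]
    - [5,[0,0,0],[0,0,0]]
    - [5,[0,0,0],[0,0,0]]

```text
clock: 12.05
tcp_pos: [0.5152, -0.2673, 0.0171]
orientation: [3.117, 0.383, 0.003]
contact_force: [-0.8, -0.0, 4.8]
grip_width: 0.0151
```

Run:
```python
from h import *
plan((.505,-.26,.12,14),(.46,-.1,.14,8),(.4932,.0583,.14,6.08))
```

```text
now [ 0.5152 -0.2673  0.0171] yaw 14.02 tilt 0.12 F [-0.8 -0.   4.8] w 0.01511340599338662 t 12.05
[-8.0, -9.4, -102.9] [0.0014, -0.0016, 0.0004]
[-12.8, -175.5, -123.1] [0.0013, -0.0017, 0.1051]
[57.7, -321.0, -123.2] [0.0013, -0.0017, 0.1386]
```

>>> play_rows:
  deltas:
    - [5,[0,0,-10],[0,0,0]]
    - [5,[0,0,-35],[0,0,0]]
    - [5,[0,0,-70],[0,0,0]]
    - [5,[0,0,-105],[0,0,0]]
    - [5,[0,0,-123],[0,0,0]]
    - [5,[0,0,-123],[0,0,0]]

```text
clock: 12.8
tcp_pos: [0.5154, -0.2674, 0.141]
orientation: [3.116, 0.383, 0.005]
contact_force: [0.6, 0.3, -3.4]
grip_width: 0.015
```

Run:
```python
from h import *
plan((.4932,.0583,.14,6.08))
```

```text
now [ 0.5154 -0.2674  0.141 ] yaw 14.02 tilt 0.23 F [ 0.6  0.3 -3.4] w 0.014979803357915124 t 12.8
[57.3, -321.4, 0.3] [0.0024, -0.0032, 0.1385]
```

>>> play_rows:
  deltas:
    - [5,[5,-30,0],[0,0,0.015]]
    - [5,[13,-75,0],[0,0,0.03]]
    - [5,[22,-125,0],[0,0,0.05]]
    - [5,[31,-175,0],[0,0,0.07]]
    - [5,[40,-225,0],[0,0,0.1]]
    - [5,[49,-275,0],[0,0,0.12]]
    - [5,[55,-308,0],[0.002,-0.003,0.138]]
    - [5,[57,-321,0],[0.002,-0.003,0.138]]

```text
clock: 13.8
tcp_pos: [0.4917, 0.0599, 0.1389]
orientation: [-3.137, -0.173, 0.004]
contact_force: [0.0, -0.3, -1.7]
grip_width: 0.0151
```

>>> play_rows:
  deltas:
    - [5,[0,0,0],[0,0,0]]
    - [5,[0,0,0],[0,0,0]]
    - [5,[0,0,0],[0,0,0]]

```text
clock: 14.18
tcp_pos: [0.4918, 0.0583, 0.1387]
orientation: [3.137, 0.169, -0.004]
contact_force: [-0.5, -0.8, -2.2]
grip_width: 0.015
```

Run:
```python
from h import *
grab("wrist","w_over.png"); grab("scene","s_over.png"); plan((.4932,.0583,.089,6.08))
```

```text
now [0.4918 0.0588 0.1389] yaw 6.21 tilt 0.13 F [ 0.3  0.1 -2. ] w 0.014784267727271415 t 14.275
[1.4, 0.6, 49.9] [0.0001, 0.0023, 0.0023]
```

View pics/w_over.png

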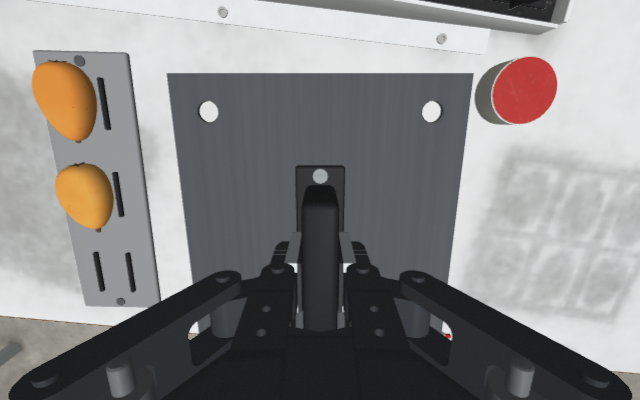

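The cover is held, level to the eye, over the box. Its far holes are at (208,111) and (431,111), and the roll and other fruit are undisturbed. Measure the plate in the hand.

```bash
cat >> h.py <<'E'
def cover(fn,px=((208,111),(431,111))):
    f=np.load("pics/"+fn); im,d,K,C=f["im"],f["d"],f["K"],f["C"]; W=cloud(d,K,C)
    q=W[100:160,(px[0][0]+25):(px[1][0]-30)].reshape(-1,3); q=q[np.isfinite(q[:,2])]; z=np.median(q[:,2]); q=q[abs(q[:,2]-z)<.012]
    n=np.linalg.svd(q-q.mean(0))[2][2]; n*=np.sign(n[2]); print("plate top z",q[:,2].mean().round(4),"tilt deg",np.degrees(np.arccos(n[2])).round(2),n.round(3))
    g=cv2.cvtColor(im,cv2.COLOR_RGB2GRAY); uv=[]
    for u,v in px:
        p=(g[v-18:v+19,u-18:u+19]>140).astype(np.uint8); k,l,s,c=cv2.connectedComponentsWithStats(p); i=l[18,18]; uv.append(c[i]+[u-18,v-18])
        print("hole",uv[-1].round(1),s[i,4],"equiv diam mm",(2*np.sqrt(s[i,4]/np.pi)*(C[2,3]-z)/K[0,0]*1000).round(1))
    zt=q[:,2].mean(); H=np.array([onz(*p,zt,K,C)[:2] for p in uv]); e=H[0]-H[1]; th=np.arctan2(-e[0],e[1]); c=H.mean(0)-.07*np.array([np.cos(th),np.sin(th)])
    print("span",np.linalg.norm(e).round(4),"cover centre",c.round(4),"yaw",np.degrees(th).round(2)); return c,th
E
python3 - <<'E'
from h import *
cover("w_over.npz")
E
```

```text
plate top z 0.1244 tilt deg 0.18 [0.003 0.001 1.   ]
hole [208.6 111.1] 303 equiv diam mm 10.3
hole [430.9 111.2] 312 equiv diam mm 10.5
span 0.1119 cover centre [0.4908 0.0589] yaw 6.17
```

View pics/s_over.png

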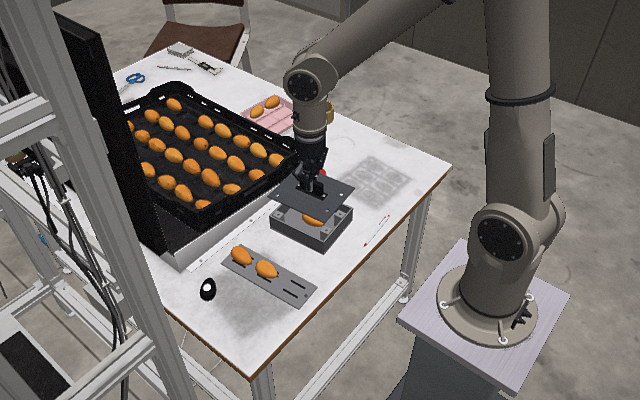

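Run:
```python
from h import *
plan((.4942,.0582,.089,6.08))
```

```text
now [0.4918 0.0588 0.1389] yaw 6.21 tilt 0.13 F [ 0.3  0.1 -2. ] w 0.014784267727271415 t 14.275
[2.4, 0.8, 49.9] [0.0001, 0.0023, 0.0023]
```

>>> play_rows:
  deltas:
    - [5,[1,0.4,10],[0,0.002,0.002]]
    - [5,[2.4,0.8,22],[0,0.002,0.002]]
    - [5,[2.4,0.8,33],[0,0.002,0.002]]
    - [5,[2.4,0.8,42],[0,0.002,0.002]]
    - [5,[2.4,0.8,48],[0,0.002,0.002]]
    - [5,[2.4,0.8,50],[0,0.002,0.002]]
    - [5,[2.4,0.8,50],[0,0.002,0.002]]
    - [5,[2.4,0.8,50],[0,0.002,0.002]]

```text
clock: 15.28
tcp_pos: [0.4945, 0.0583, 0.0892]
orientation: [3.137, 0.167, 0.001]
contact_force: [-0.2, 0.1, -2.5]
grip_width: 0.0149
```

>>> play_rows:
  deltas:
    - [5,[0,0,0],[0,0,0]]
    - [5,[0,0,0],[0,0,0]]
    - [5,[0,0,0],[0,0,0]]

```text
clock: 15.65
tcp_pos: [0.4945, 0.0583, 0.0893]
orientation: [3.137, 0.167, 0.001]
contact_force: [0.1, -0.0, -1.8]
grip_width: 0.0151
```

Run:
```python
from h import *
grab("wrist","w_fin.png"); grab("scene","s_fin.png"); grab("top","t_fin.png"); plan((.4942,.0582,.089,6.08)); cover("w_fin.npz")
f=np.load("pics/t_fin.npz"); W=cloud(f["d"],f["K"],f["C"])
for n,p in(("top0",0),("t_fin",0)):
    f=np.load(f"pics/{n}.npz"); W=cloud(f["d"],f["K"],f["C"]); im=f["im"].astype(int); s=(im[...,0]>150)&(im[...,1]<60)&(abs(W[...,0]-.59)<.06)&(abs(W[...,1]+.09)<.06); print(n,"roll",W[s].mean(0).round(3))
a=cv2.imread("pics/s_fin.png")[150:280,230:390]; b=cv2.imread("pics/w_fin.png")
cv2.imwrite("pics/fin.png",cv2.resize(a,None,fx=4.5,fy=4.5,interpolation=2))
```

```text
now [0.4945 0.0583 0.0892] yaw 6.1 tilt 0.03 F [-0.1 -0.6 -2.6] w 0.015283315338655052 t 15.8
[-0.3, 0.1, 0.2] [0.0001, -0.0004, 0.0004]
plate top z 0.0751 tilt deg 0.04 [0.001 0.    1.   ]
hole [210.4 111.2] 212 equiv diam mm 8.6
hole [429.6 111.3] 230 equiv diam mm 9.0
span 0.1104 cover centre [0.4936 0.0588] yaw 6.07
top0 roll [ 0.597 -0.096  0.029]
t_fin roll [ 0.596 -0.096  0.029]
```

View pics/fin.png

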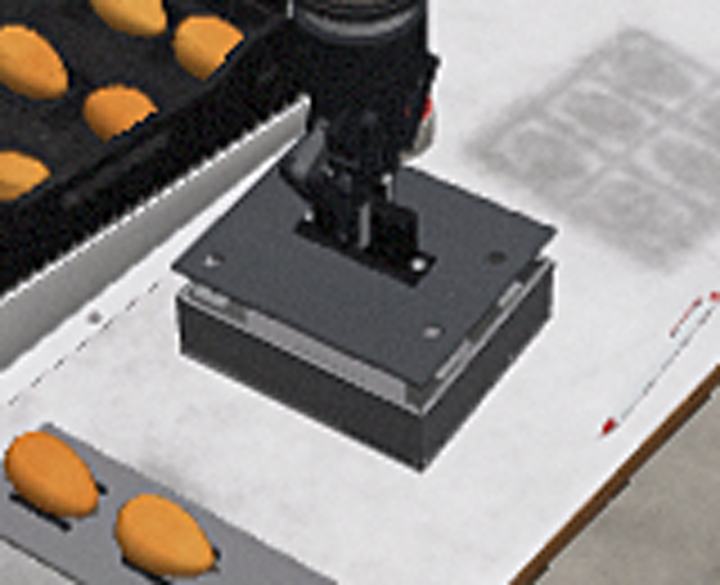

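The plate hovers above the box with a clear, even gap. The fitted offset is about 0.6 mm and 0.01°, and the wrist force equals the plate's weight alone. Handing in.

```bash
python3 -c "
from bench import r; print(r.hand_in())"
```

```text
the job is handed in; nothing more can be done
None
```

The stickered loquat is in the reject box, and the arm is holding the cover plate about 2 cm above it with the holes lined up. The job is handed in; `hand_in` gave no verdict.

- **Loquat:** I lowered it until it touched the box floor, then let go. The wrist picture showed it lying in the middle of the box, sticker up. The later scene picture also showed it in the box, but the cover hides it in the last pictures.
- **Cover:** It is gripped by its rib at 60 N.
  - **Alignment:** the plate's centre is about 0.6 mm sideways from the box's measured centre, and the headings agree within 0.1°. The closer pair of holes is over the closer pair of threads.
  - **Level and height:** it is level within 0.1°, with its underside about 71 mm above the table (21 mm above the rim).
  - **Contact:** the wrist force is unchanged from when it hung free, so it is not touching the box.
- **Bystanders:** The sticker roll moved less than 1 mm. I took it to be the red-topped disc by the box, because it matches the given height and rough width. The other two loquats looked in place, but I did not re-measure them.

**Weaker checks:**
- In the last view only the two far holes could be seen; the near pair follows from the fit made before the lift.
- The span between the far holes came out 2–4 mm short of 114 mm. That is about the camera's calibration limit, and rim edges may also have covered part of each hole. It is symmetric, so it barely affects the centring.

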